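# Pry the snap-fit cover off the terminal box

## Robot

A 6-joint arm with a two-finger parallel gripper is mounted at the origin on a cart in front of the work surface, level with it; the furniture and walls round the work are solid. World frame = base frame: x ahead of the robot, y to its left, z up, the work surface at z = 0. Lengths are in m, angles in rad, forces in N, time in s.
With the tool pointing down it reaches from about 0.375 to 0.925 m from the base axis. Payload 5.7 kg.
Tool frame: the origin (TCP) lies midway between the tips of the shut fingers; the grasp point (between the pads) lies 19 mm behind it; z points along the fingers, x is the direction in which the jaws open and shut, and the axes are right-handed (so a half turn about z gives the same grasp; the last joint's range is limited). The gripper opens to 88 mm and grips with 3 to 60 N. Pads are 20 mm wide; open, the fingers measure 115 mm over their backs; the gripper's body (75 mm by 178 mm) begins 61 mm behind the grasp point.
Start: joints at [1.162, 0.359, 1.51, -0, 1.272, -0.115], TCP at [0.174, 0.574, 0.223] pointing down, gripper open.
Joint ranges: [-2.97, 2.97], [-1.01, 2.36], [0.21, 2.38], [-0.96, 4.11], [0.2, 2.71], [-2.98, 2.98]. Speed limits (rad/s): [2.39, 2.39, 3.14, 3.14, 3.14, 3.14].

## Interface

Orientations are given as a unit quaternion [x, y, z, w].
In Python, from bench import move_ptp, servo_line, goto_joints, move_gripper, sleep, inverse_kinematics, capture, PlanningError, close_job, spot_in, silhouettes, current_clock, current_joint_pos, current_qvel, current_joint_torque, current_position, current_orientation, current_force, current_torque, current_finger_gap gives the robot as it stands. Calls block until the motion is done:
- move_ptp(position, orientation): joint-space move of the TCP to a pose.
- servo_line(position, orientation=None, rate=0.15, contact_N=None): straight line of the TCP; orientation=None keeps the orientation; rate is the mean speed in m/s. With contact_N (N) it stops when the force on the tool has changed by that much, and returns True; else False.
- goto_joints(angles): joint-space move.
- move_gripper(opening): finger opening in m; the grip force is fixed at half the most; returns when the fingers have stopped.
- sleep(seconds).
- inverse_kinematics(position, orientation): joint angles nearest the present ones, or None.
- capture(name): name is "scene" or "side" or "wrist"; returns a dict with "image" (400x640x3 uint8, blue, green, red), "range_z" (400x640 float32, m along the optical axis (not along the pixel's ray), 0 where there is no reading), "intrinsics" (3x3 intrinsics, pixels), "R" (3x3) and "t" (3): a world point X has camera coordinates R X + t. Camera axes: x right, y down, z forward; pixel columns grow to the right and rows downward; lengths in m; the calibration is good to about 2 mm. A picture is of the moment at which its call begins.
A pose or a line that the arm cannot do raises PlanningError and nothing moves.
- close_job(): hands the job in, once; it reports no verdict.
Trained networks look in the newest picture that a camera, given by its name, has taken for a name from the list of things; names that differ only in an ending like _2 or _b are one class to them, and where a whole thing is asked for, a point or a joint stands for the part that bears it (a point fixed in the world has none). Each returns a list of dicts, best first, with "conf" (0 to 1); they miss things now and then, are a little off and sometimes report something else, mostly with a low value. They report only what shows in the picture. A call takes as long as a camera call.
- spot_in(camera, query): "xy" ([column, row] in pixels, amid what is visible of it).
- silhouettes(camera, query): "region" (400x640 bool, what is visible of it) and "xy" ([column, row] in pixels, amid what is visible of it).
Readings, each from a call of its own:
- current_clock(): time.
- current_joint_pos(): joint angles.
- current_qvel(): joint speeds.
- current_joint_torque(): joint torques, N m.
- current_position(): TCP position.
- current_orientation(): TCP orientation.
- current_force(): force on the tool from outside, world axes, zero at the start.
- current_torque(): the same for the moment, N m.
- current_finger_gap(): finger opening in m.
Only numpy, scipy, OpenCV 4.12 (cv2) and the standard library are available. Lean on these libraries where they do the work, as an engineer would, in place of code of your own. Each camera call takes 0.05 s, during which the arm holds its last target. There are 200 camera calls.

## Task

Open the grey terminal box to get at its terminals: set the blade of the flat screwdriver over the sill of the pry pocket, under the front edge of the cover, and lever the cover up until it snaps loose - do not take hold of the cover with the fingers before that. Then lay the screwdriver down flat on the bench, lift the loose cover off and lay it on the bench beside the box, right way up. Do not push the other things about.

Things in the scene. Friction and masses are not known exactly. Their poses are not given: they have to be found in the camera images.
- terminal_box: Open-topped grey box, 110 (x) x 53 (y) x 52 mm high, fixed on an aluminium plate 168 x 104 x 6 mm. Origin: on the bench under the box's middle; z up, front is -x. A pry pocket sticks out of the front wall: 22 mm wide inside (y -11 to 11), open above, floor at z = 26, back wall at x = -43.5, front sill (fulcrum) at x = -75. Spring catches in its long walls hold the cover.
- pry_sill (a point): Middle of the rounded top of the sill, the fulcrum: box frame x = -75, y = 0, z = 51 mm; 6 mm thick in x, rounding radius 3 mm. Axes as the box. The 6 mm shaft laid over it goes in under the lip when it slopes down inwards by 35 to 45 degrees, its end 22 to 28 mm beyond the sill; levered until level it lifts the lip about 7 mm, and 10 degrees past level about 10 mm.
- notch_seat (a point): Point fixed in the box where the cover's lip (cover_lip) lies while the cover is snapped home: box frame x = -59, y = 0, z = 50 mm, so 16 mm behind and 1 mm below the top of the sill. Axes as the box.
- cover: Grey snap-fit cover, 118 (x) x 64 (y) x 15 mm high, 90 g: plate with a skirt that hangs outside the box, cut out in front over the pry pocket. Origin: centre of the skirt's lower edge; z up, front is -x. Snapped home it has the box's axes and lies 40 mm above the box's origin. Once loose it can be lifted by its long sides at mid-length; the rear catches then give way to about 10 N.
- cover_lip (a point): Middle of the lower front edge of the cover's lip over the pocket, the edge to lever up: cover frame x = -59, y = 0, z = 10 mm; lip 4.5 mm deep in x. Axes as the cover. The front catches hold it with about 10 N; raised about 5 mm it snaps free and springs up to about 9 mm, where it stays.
- screwdriver: Flat screwdriver with an orange handle lying on the bench, 185 mm long, 60 g: handle 100 mm long, 18 wide, 14 high; straight 6 mm shaft that sticks out 85 mm. Its axis lies 7 mm above the bench and runs from driver_grip to driver_tip, along [0.5, -0.866, 0] of its own axes.
- driver_tip (a point): End of the blade, on the axis.
- driver_grip (a point): Point of the handle on its axis, 105 mm behind the end of the blade and 20 mm behind the front of the handle: a good place to hold it across its 18 mm width.
- vial_1: Bystander: sample vial with a white cap, 25 mm thick, 50 mm high. Origin: centre of its underside. The bench between the vials and the box, near the front edge, is empty.
- vial_3: Bystander: sample vial with a red cap, 25 mm thick, 50 mm high. Origin: centre of its underside.
- timer: Bystander: white countdown timer standing up, 63 mm wide, 58 mm high. Origin: centre of its underside.
- tweezers: Bystander: tweezers lying, 73 mm long, 9 mm high. Origin: centre of its underside.
- pen: Bystander: black pen lying, 139 mm long, 12 mm high. Origin: centre of its underside.

How it is judged:
On the way, in this order (a step that is already met when the one before it is completed fails the run):
1. the screwdriver levers the front edge of the cover up: pressing on both the cover and the terminal box (its sill), over 2 N each, with the lip raised at least 2 mm (z of cover_lip in the frame of notch_seat between 0.002 and 0.015 m and horizontal distance between cover_lip and notch_seat below 0.01 m and contact force between screwdriver and cover above 2 N and contact force between screwdriver and terminal_box above 2 N), for 0.05 s.
2. the cover rests loosely on the box, front edge sprung up, with the screwdriver and the fingers clear of it (z of cover_lip in the frame of notch_seat above 0.005 m and horizontal distance between cover_lip and notch_seat below 0.015 m and distance between driver_tip and cover_lip above 0.03 m and contact force between each of screwdriver, the fingers and cover below 0.05 N), for 0.1 s.
At the end, for the whole second after the job is handed in: The cover lies flat on the bench (lower edge within 8 mm of it, tilted less than 7 degrees, right way up), its middle more than 80 mm from the middle of the box; the screwdriver lies on the bench (tip and handle axis lower than 20 mm); both are at rest (height (world z) of cover below 0.008 m and angle between cover's own z axis and vertical below 0.12 rad and linear speed of each of cover, screwdriver below 0.02 m/s and horizontal distance between cover and terminal_box above 0.08 m and height (world z) of each of driver_tip, driver_grip below 0.02 m); the robot touches nothing.
It fails at once if the fingers press on the cover (over 3 N) while it is still snapped home (contact force between the fingers and cover above 3 N and distance between cover_lip and notch_seat below 0.004 m).
It fails at once if a bystander is pushed more than 40 mm (distance of any of vial_1, vial_3, timer, tweezers, pen from where it was at the start of the episode above 0.04 m).
It also fails if it takes over 64 s, if anything falls off the work surface, if the arm or the gripper's body presses on something with over 40 N, if the wrist force passes 120 N, or if a joint passes its speed limit or range.

## Working session

There is one attempt and no reset: what is moved stays moved. The work goes in short steps, each a Python script; the robot and the scene stay as the last script left them, time stands still between calls to the robot, and variables do not carry over. Pictures are saved under pics/ and viewed, about 8 in all and at most 12, crops included, and the job is handed in when it is done.

```bash
ls; mkdir -p pics
python3 - <<'E'
from bench import *
import cv2,numpy as np
print(current_clock(),current_position(),current_orientation())
ims=[]
for c in ["scene","side"]:
    d=capture(c); ims.append(d["image"]); print(c,d["intrinsics"].tolist(),d["R"].tolist(),d["t"].tolist())
    np.savez(f"{c}0.npz",**d)
    for q in ["terminal_box","cover","screwdriver","driver_tip","driver_grip","cover_lip","pry_sill","vial_1","timer","pen","tweezers"]:
        r=spot_in(c,q); 
        out=[]
        for s in r[:2]:
            u,v=s["xy"]; z=d["range_z"][int(v),int(u)]
            K=d["intrinsics"]; p=np.linalg.inv(K)@[u,v,1]*z; X=d["R"].T@(p-d["t"])
            out.append((round(s["conf"],2),np.round(s["xy"]).tolist(),X.round(3).tolist()))
        print(q,out)
cv2.imwrite("pics/a.png",ims[0]);cv2.imwrite("pics/b.png",ims[1])
print(current_clock())
E
```

```text
pics
0.0 [0.17348562 0.5736634  0.22183724] [ 8.03004055e-01  5.95972890e-01 -7.77209945e-04  4.44248044e-04]
scene [[400.8002866125099, 0.0, 323.0055296077013], [0.0, 400.8002866125099, 203.10562059385265], [0.0, 0.0, 1.0]] [[0.7477590730302066, -0.6639396627604733, 0.0063634043180549795], [-0.4317735030466978, -0.49351903848239564, -0.7549904639942114], [0.5044085752322114, 0.5618034201292481, -0.6557048927400876]] [-0.5256127757005229, 0.25062203467277433, 0.8579528578966615]
terminal_box [(0.85, [325.0, 225.0], [0.579, -0.149, 0.021])]
cover [(0.83, [332.0, 206.0], [0.619, -0.129, 0.053])]
screwdriver [(0.73, [404.0, 322.0], [0.515, -0.468, 0.012])]
driver_tip [(0.84, [401.0, 323.0], [0.509, -0.466, 0.01])]
driver_grip [(0.82, [403.0, 323.0], [0.511, -0.47, 0.012])]
cover_lip [(0.84, [335.0, 207.0], [0.62, -0.14, 0.055])]
pry_sill [(0.87, [328.0, 225.0], [0.586, -0.153, 0.021])]
vial_1 [(0.66, [206.0, 182.0], [0.428, 0.203, 0.035]), (0.63, [227.0, 186.0], [0.464, 0.145, 0.035])]
timer [(0.84, [346.0, 175.0], [0.758, -0.039, 0.034])]
pen [(0.51, [434.0, 280.0], [0.655, -0.444, 0.0
[... 612 characters left out ...]
er [(0.65, [286.0, 346.0], [0.517, -0.457, 0.015])]
driver_tip [(0.81, [286.0, 351.0], [0.515, -0.466, 0.014]), (0.56, [251.0, 149.0], [0.438, 0.211, 0.042])]
driver_grip [(0.63, [318.0, 217.0], [0.612, -0.146, 0.056]), (0.6, [287.0, 344.0], [0.518, -0.452, 0.013])]
cover_lip [(0.81, [318.0, 215.0], [0.614, -0.14, 0.057]), (0.2, [249.0, 151.0], [0.431, 0.203, 0.039])]
pry_sill [(0.62, [318.0, 233.0], [0.611, -0.155, 0.01])]
vial_1 [(0.44, [248.0, 149.0], [0.429, 0.206, 0.045])]
timer [(0.58, [366.0, 194.0], [0.756, -0.047, 0.035])]
pen [(0.86, [362.0, 331.0], [0.668, -0.438, 0.011]), (0.52, [285.0, 350.0], [0.514, -0.463, 0.014])]
tweezers [(0.57, [256.0, 296.0], [0.457, -0.326, 0.005])]
1.2
```

View pics/a.png

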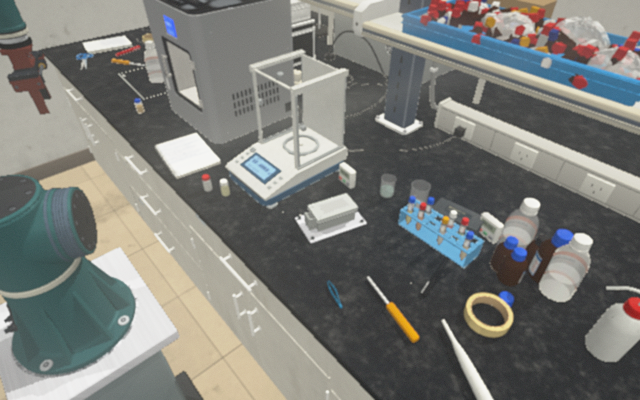

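View pics/b.png

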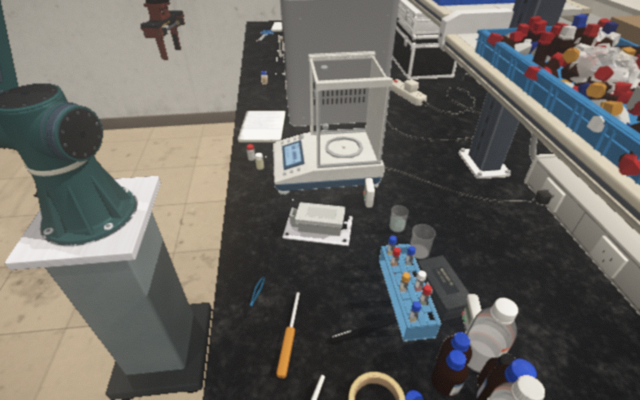

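Scene picture: box at (330,215) with the pry side facing the robot. The driver runs from its blade at (370,278) to its handle end at (418,340). Blue tweezers are at (335,293), the pen at about (428,287) and the vials at (207,182) and (225,187). The side picture agrees. Next I'll get poses from the masks and depth.

```bash
cat > h.py <<'E'
from bench import *
import cv2, numpy as np
from scipy.spatial.transform import Rotation as Rot
def cloud(d,m=None):
    z=d["range_z"]; v,u=np.nonzero((z>0)&(m if m is not None else True)); z=z[v,u]
    p=np.c_[u,v,np.ones(len(u))]@np.linalg.inv(d["intrinsics"]).T*z[:,None]
    return (p-d["t"])@d["R"], d["image"][v,u].astype(int)
def project(d,X):
    p=d["R"]@np.asarray(X)+d["t"]; p=d["intrinsics"]@p; return p[:2]/p[2]
def box_cover(d):   # points of the cover top -> centre, yaw
    P,_=cloud(d); s=P[(abs(P[:,0]-.615)<.1)&(abs(P[:,1]+.145)<.08)&(P[:,2]>.046)&(P[:,2]<.065)]
    top=s[s[:,2]>np.percentile(s[:,2],70)-.004]
    c,wh,a=cv2.minAreaRect(top[:,:2].astype(np.float32))
    return np.round(c,4),np.round(wh,4),round(a,2),np.median(top[:,2]).round(4),len(top)
def driver(d):
    P,C=cloud(d); o=(C[:,2]>150)&(C[:,0]<90)&(C[:,2]-C[:,0]>100)&(P[:,2]<.03)&(P[:,2]>.003)&(abs(P[:,0]-.52)<.12)&(P[:,1]<-.25)
    s=P[o]; c=s[:,:2].mean(0); 
    vx,vy,x0,y0=cv2.fitLine(s[:,:2].astype(np.float32),cv2.DIST_HUBER,0,.01,.01).ravel()
    a=np.array([vx,vy]); a*=np.sign(vy); t=(s[:,:2]-[x0,y0])@a
    return np.array([x0,y0])+a*t.min(),np.array([x0,y0])+a*t.max(),a,np.percentile(s[:,2],[50,95]).round(4),len(s)
def down(ax):  # tool down, jaw axis along horizontal ax
    x=np.array([ax[0],ax[1],0]);x/=np.linalg.norm(x);z=np.array([0,0,-1.]);return Rot.from_matrix(np.c_[x,np.cross(z,x),z]).as_quat()
E
python3 - <<'E'
from h import *
for c in ["scene","side"]:
    d=np.load(f"{c}0.npz"); print(c,box_cover(d)); print(driver(d))
E
```

```text
scene (array([ 0.6121, -0.13  ]), array([0.0678, 0.1369]), 75.34, np.float64(0.0533), 746)
(array([ 0.50214054, -0.5112725 ]), array([ 0.5262076, -0.4151207]), array([0.2428121 , 0.97007334], dtype=float32), array([0.012 , 0.0144]), 370)
side (array([ 0.6111, -0.1278]), array([0.0674, 0.1333]), 73.57, np.float64(0.0575), 825)
(array([ 0.50430798, -0.51143804]), array([ 0.52730398, -0.41733721]), array([0.23739052, 0.9714143 ], dtype=float32), array([0.0153, 0.0175]), 433)
```

Run:
```python
from h import *
b=np.deg2rad(-15.5); X=np.array([np.cos(b),np.sin(b)]);Y=np.array([-X[1],X[0]])
for s in (1,-1):
    print(s,inverse_kinematics([.56,-.13,.22],down(s*Y)))
a=np.array([.24,.971]); n=np.array([a[1],-a[0]])
for s in (1,-1): print(s,inverse_kinematics([.52,-.44,.15],down(s*n)))
move_ptp([.53,-.12,.25],down(Y) ) 
print(current_joint_pos())
d=capture("wrist"); np.savez("w0.npz",**d); cv2.imwrite("pics/c.png",d["image"]); print(-d["R"].T@d["t"],d["R"][2])
print(box_cover(d))
for q in ["pry_sill","cover_lip","terminal_box","cover"]:
    for s in spot_in("wrist",q)[:2]: print(q,s)
print(current_clock())
```

```text
1 [-3.48240156e-01  3.25295363e-01  1.56897935e+00 -4.44089210e-16
  1.24731794e+00 -1.64851045e+00]
-1 [-3.48240156e-01  3.25295363e-01  1.56897935e+00 -4.44089210e-16
  1.24731794e+00  1.49308220e+00]
1 [-8.03578890e-01  5.37736850e-01  1.39923697e+00 -4.44089210e-16
  1.20461884e+00 -5.61267533e-01]
-1 [-8.03578890e-01  5.37736850e-01  1.39923697e+00 -4.44089210e-16
  1.20461884e+00  2.58032512e+00]
[-3.48612877e-01  2.52817262e-01  1.59592930e+00  2.76461521e-04
  1.29289904e+00 -1.64988325e+00]
[ 0.45288422 -0.09775828  0.41223683] [ 0.2787917  -0.07650192 -0.95729966]
(array([ 0.611 , -0.1263]), array([0.064 , 0.1353]), 74.64, np.float64(0.0551), 5688)
pry_sill {'xy': [323.1, 198.0], 'conf': 0.84}
cover_lip {'xy': [326.9, 252.9], 'conf': 0.78}
terminal_box {'xy': [323.4, 202.6], 'conf': 0.75}
cover {'xy': [327.7, 253.3], 'conf': 0.59}
4.2
```

View pics/c.png

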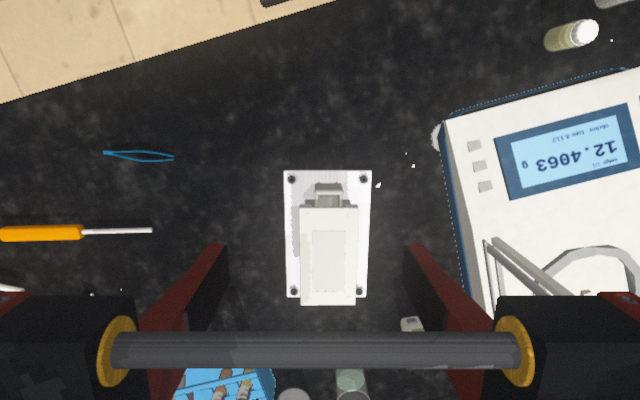

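The wrist picture shows the box square-on at (328,235). The pry pocket is at (328,192), towards the robot, and the cover is below it. The driver lies at left with its tip at (152,230), and the tweezers are at (140,156). I'll refine the box pose from this cloud, then look at the driver from close by.

Run:
```python
from h import *
d=np.load("w0.npz"); P,C=cloud(d)
near=(abs(P[:,0]-.615)<.13)&(abs(P[:,1]+.13)<.09)
pl=P[near&(P[:,2]>-.002)&(P[:,2]<.012)&(C.min(1)>110)]
m=np.zeros(d["range_z"].shape,np.uint8)
c,wh,a=cv2.minAreaRect(pl[:,:2].astype(np.float32)); print("plate",c,wh,a,np.median(pl[:,2]))
c,wh,a,z,n=box_cover(d)
b=np.deg2rad(a-90);X=np.array([np.cos(b),np.sin(b)]);Y=np.array([-X[1],X[0]]); o=c+.0095*X
print("origin",o,b)
L=np.c_[(P[:,:2]-o)@X,(P[:,:2]-o)@Y,P[:,2]]; L=L[(abs(L[:,0])<.1)&(abs(L[:,1])<.06)]
cov=L[(L[:,2]>.05)&(L[:,2]<.06)&(L[:,0]>-.05)]; print("cover y",np.percentile(cov[:,1],[1,99]),"x",cov[:,0].max(),np.median(cov[:,2]))
s=L[(L[:,0]<-.0655)&(L[:,2]>.04)]; print("sill",s.min(0),s.max(0),len(s),np.percentile(s[:,1],[2,98]))
h=np.median(s[:,2]);
for x in np.arange(-.085,-.04,.003):
    k=L[(abs(L[:,0]-x)<.0015)&(abs(L[:,1])<.008)]; print(round(x,3),np.median(k[:,2]).round(4) if len(k) else None,end='; ')
# driver pre-look
a=np.array([.24,.971]); n=np.array([a[1],-a[0]])
move_ptp([.50,-.44,.22],down(n))
d=capture("wrist"); np.savez("w1.npz",**d); print(driver(d)); 
cv2.imwrite("pics/d.png",d["image"])
print(current_clock())
```

```text
plate (0.6240401864051819, -0.12493053078651428) (0.11619803309440613, 0.18511001765727997) 74.42037963867188 0.005952152660819599
origin [ 0.62016067 -0.12881639] -0.268082573106329
cover y [-0.03142973  0.03129775] x 0.05818478574898018 0.05517898622921858
sill [-0.09999828 -0.05999994  0.04063876] [-0.06550827  0.03225299  0.34382367] 6760 [-0.05991149  0.03149373]
-0.085 0.0062; -0.082 0.0057; -0.079 0.0319; -0.076 0.0491; -0.073 0.0502; -0.07 None; -0.067 None; -0.064 0.0263; -0.061 0.0259; -0.058 0.0514; -0.055 0.0543; -0.052 0.0549; -0.049 0.0547; -0.046 0.0548; -0.043 0.0551; -0.04 0.055; (array([ 0.46877217, -0.72984479]), array([ 0.52478681, -0.41273906]), array([0.17395039, 0.98475444], dtype=float32), array([0.0138, 0.0181]), 1607)
5.475
```

View pics/d.png

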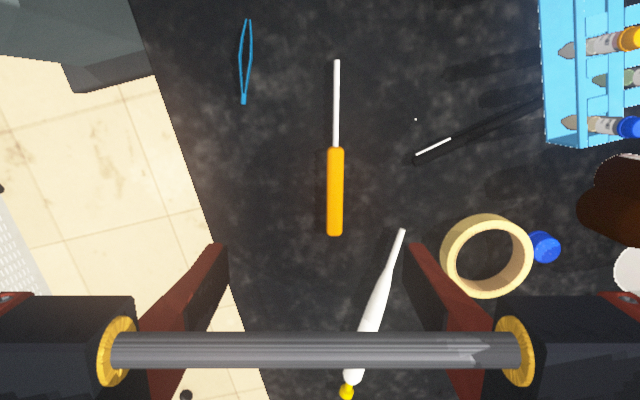

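The driver is vertical in the picture: tip at (336,60), handle from (335,147) to (335,235). The pen tip at (415,157) and the tweezers at (245,60) are clear of the grasp. My colour mask also picked up the tape, so I'll restrict it, then grasp.

```bash
sed -i 's/(P\[:,1\]<-.25)/(P[:,1]<-.25)\&(P[:,1]>-.54)\&(abs(P[:,0]-.515)<.04)/' h.py
python3 - <<'E'
from h import *
d=np.load("w1.npz"); e0,e1,a,z,n=driver(d); print(e0,e1,a,z,n,np.linalg.norm(e1-e0))
K=d["intrinsics"]
def ray(u,v,h):
    r=d["R"].T@np.linalg.inv(K)@[u,v,1]; c=-d["R"].T@d["t"]; return c+r*(h-c[2])/r[2]
print("tip",ray(336,60,.008),"front",ray(335,147,.012),"end",ray(335,235,.012))
E
```

```text
[ 0.5043728  -0.50969471] [ 0.52740759 -0.41295193] [0.23162815 0.9728044 ] [0.0137 0.0152] 1436 0.09944730943983941
tip [ 0.54705123 -0.33131993  0.008     ] front [ 0.52711296 -0.41357297  0.012     ] end [ 0.50531281 -0.50940148  0.012     ]
```

```bash
cat >> h.py <<'E'
O=np.array([.6202,-.1288]); B=-.268
BX=np.array([np.cos(B),np.sin(B),0]);BY=np.array([-BX[1],BX[0],0]);BZ=np.array([0,0,1.])
def world(x,y,z): return np.r_[O,0]+x*BX+y*BY+z*BZ
K_AX=.005; R_GT=.105
def pry(th_deg,s=.025,gap=0.,dy=0.,dz=0.,k=K_AX):
    """TCP pose with the shaft over the sill, sloping th down inwards, tip s beyond the sill, gap above it"""
    th=np.deg2rad(th_deg); d=np.cos(th)*BX-np.sin(th)*BZ; n=np.sin(th)*BX+np.cos(th)*BZ
    tip=world(-.075,dy,.048+dz)+(.006+gap)*n+s*d
    R=np.c_[-BY,-d,-n]
    return tip-R_GT*d-n*k, Rot.from_matrix(R).as_quat()
E
python3 - <<'E'
from h import *
for th,s in ((42,-.03),(42,.025),(20,.025),(0,.025),(-8,.025)):
    q=inverse_kinematics(*pry(th,s)); print(th,s,None if q is None else np.round(q,2))
a=np.array([.2316,.9728]); n=np.array([a[1],-a[0]]); tip=np.array([.5274,-.4130])+.085*a
g=tip-.105*a; print(tip,g)
move_gripper(.05)
move_ptp([*g,.08],down(n))
print(servo_line([*g,.002],rate=.08,contact_N=6),current_position())
move_gripper(0.0); print("gap",current_finger_gap())
servo_line([*g,.17],rate=.15)
f=current_force(); print(f,current_finger_gap(),current_position())
for c in ["wrist","side"]:
    d=capture(c); np.savez(c+"2.npz",**d); cv2.imwrite(f"pics/e_{c}.png",d["image"])
    for q in ["driver_tip","driver_grip","screwdriver"]:
        for s in spot_in(c,q)[:2]: print(c,q,s)
print(current_clock())
E
python3 -c "
import cv2,numpy as np
a=cv2.imread('pics/e_wrist.png');b=cv2.imread('pics/e_side.png')
cv2.imwrite('pics/e.png',np.vstack([cv2.resize(a,(480,300)),cv2.resize(b[220:380,180:436],(480,300))]))"
```

```text
42 -0.03 [-0.31  0.69  1.4  -0.03  1.78  1.53]
42 0.025 [-0.31  0.78  1.31 -0.03  1.78  1.54]
20 0.025 [-0.32  0.57  1.64 -0.02  1.28  1.53]
0 0.025 [-0.33  0.43  1.95 -0.    0.76  1.51]
-8 0.025 [-0.34  0.41  2.07  0.02  0.52  1.49]
[ 0.547086 -0.330312] [ 0.522768 -0.432456]
False [ 0.52316777 -0.432832    0.00252456]
gap 0.017518799258791823
[ 0.14741017  0.0475757  -1.12888531] 0.01778969358641336 [ 0.5221492  -0.43185662  0.1688096 ]
wrist driver_tip {'xy': [314.6, 259.9], 'conf': 0.87}
wrist driver_grip {'xy': [315.0, 259.5], 'conf': 0.57}
wrist screwdriver {'xy': [313.3, 254.6], 'conf': 0.6}
side driver_tip {'xy': [276.2, 306.6], 'conf': 0.96}
side driver_tip {'xy': [344.5, 228.0], 'conf': 0.19}
side driver_grip {'xy': [276.6, 301.9], 'conf': 0.71}
side driver_grip {'xy': [369.2, 190.0], 'conf': 0.46}
side screwdriver {'xy': [278.3, 304.6], 'conf': 0.59}
side screwdriver {'xy': [320.2, 217.2], 'conf': 0.43}
10.2417
```

View pics/e.png

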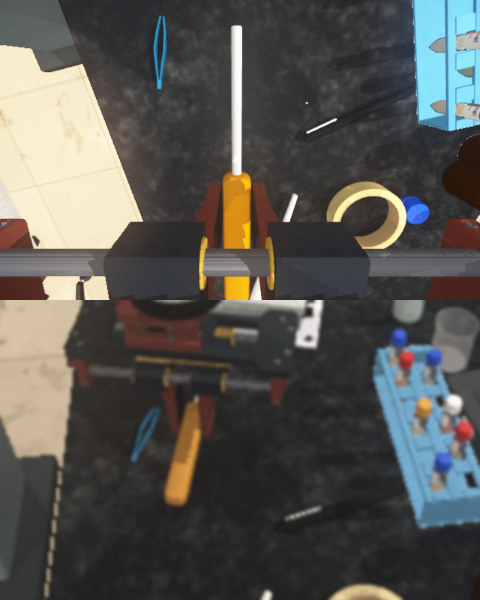

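Wrist view: the driver is held straight between the fingers, with its tip at about (315,35) and the front of the handle at about (315,233). I'll measure the shaft in the tool frame from depth.

Run:
```python
from h import *
p=current_position(); R=Rot.from_quat(current_orientation()).as_matrix(); print(p)
d=np.load("wrist2.npz"); P,C=cloud(d); T=(P-p)@R
k=(abs(T[:,0])<.02)&(abs(T[:,2])<.06)&(T[:,1]<-.02)&(C.min(1)>100); S=T[k]
print(len(S),S.min(0),S.max(0))
for lo in np.arange(-.11,-.02,.012):
    s=S[(S[:,1]>lo)&(S[:,1]<lo+.012)]
    if len(s): print(round(lo+.006,3),len(s),s.mean(0).round(4),np.percentile(s[:,2],[5,50]).round(4))
```

```text
[ 0.52270182 -0.43239987  0.1696783 ]
2726 [-0.00421605 -0.10508702 -0.00909139] [ 0.00187378 -0.02001037 -0.00256648]
-0.104 271 [-0.0013 -0.1015 -0.0066] [-0.0081 -0.0066]
-0.092 445 [-0.0011 -0.0921 -0.0067] [-0.0081 -0.0068]
-0.08 419 [-0.0011 -0.08   -0.0066] [-0.0079 -0.0066]
-0.068 395 [-0.0011 -0.068  -0.0066] [-0.0081 -0.0067]
-0.056 381 [-0.0011 -0.0561 -0.0065] [-0.0079 -0.0065]
-0.044 340 [-0.0012 -0.0441 -0.0065] [-0.008  -0.0066]
-0.032 324 [-0.0013 -0.032  -0.0065] [-0.0078 -0.0066]
-0.02 151 [-0.001  -0.0228 -0.0066] [-0.0077 -0.0066]
```

Run:
```python
from h import *
move_ptp(*pry(42,-.03,.01)); sleep(.2)
p,q=pry(42,-.03,.01); print("err",current_position()-p)
for c in ["wrist","side"]:
    d=capture(c); np.savez(c+"3.npz",**d); cv2.imwrite(f"pics/f_{c}.png",d["image"])
p=current_position(); R=Rot.from_quat(current_orientation()).as_matrix()
d=np.load("wrist3.npz"); P,C=cloud(d); T=(P-p)@R
S=T[(abs(T[:,0])<.02)&(T[:,2]>-.02)&(T[:,2]<.005)&(T[:,1]<-.03)&(T[:,1]>-.11)&(C.min(1)>90)]
print("shaft",len(S),S.min(0),S.max(0),np.percentile(S[:,2],5),"tip expected",p+R@[0,-.105,-.005])
L=np.c_[(P-np.r_[O,0])@BX,(P-np.r_[O,0])@BY,P[:,2]]
for x in np.arange(-.081,-.04,.003):
    k=L[(abs(L[:,0]-x)<.0015)&(abs(L[:,1])<.009)&(L[:,2]<.062)]; print(round(x,3),(np.median(k[:,2]).round(4),len(k)) if len(k) else None,end='; ')
cov=L[(L[:,2]>.051)&(L[:,2]<.06)&(abs(L[:,1])<.05)&(L[:,0]>-.05)&(L[:,0]<.08)]; print("\ncov y",np.percentile(cov[:,1],[1,99]) if len(cov) else None)
print(current_force(),current_clock())
a=cv2.imread('pics/f_wrist.png');b=cv2.imread('pics/f_side.png')
cv2.imwrite('pics/f.png',np.vstack([cv2.resize(a,(480,300)),cv2.resize(b[130:290,180:436],(480,300),interpolation=cv2.INTER_CUBIC)]))
```

```text
err [ 9.02434079e-05 -4.21827680e-04  1.08036299e-04]
shaft 2422 [-0.00296586 -0.10389336 -0.00943048] [ 0.00312424 -0.03003227 -0.00368339] -0.008474585129387618 tip expected [ 0.53674156 -0.10618173  0.08004546]
-0.081 None; -0.078 None; -0.075 None; -0.072 None; -0.069 None; -0.066 None; -0.063 None; -0.06 None; -0.057 None; -0.054 None; -0.051 None; -0.048 None; -0.045 None; -0.042 None; 
cov y None
[ 1.11606755  0.18871406 -1.20911658] 12.3583
```

View pics/f.png

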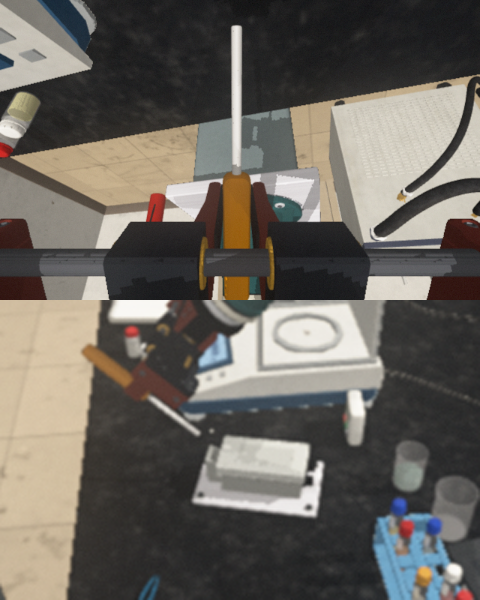

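Side crop: the blade tip at about (200,433) is just in front of and above the pocket at about (213,455), and in line with it. Inserting with force guards.

Run:
```python
from h import *
p,q=pry(42,-.012,.004); servo_line(p,q,rate=.08)
p,q=pry(42,.025,.0013); hit=servo_line(p,q,rate=.05,contact_N=4); sleep(.15)
print("insert hit",hit,(current_position()-p).round(4),current_force())
if not hit:
    f0=current_force()
    p2,q=pry(42,.025,-.003); h2=servo_line(p2,q,rate=.01,contact_N=2.5); sleep(.1)
    c=current_position(); n=np.sin(np.deg2rad(42))*BX+np.cos(np.deg2rad(42))*BZ
    print("touch",h2,"gap at touch",(c-pry(42)[0])@n,current_force()-f0)
d=capture("side"); cv2.imwrite("pics/g.png",cv2.resize(d["image"][170:270,250:410],(640,400),interpolation=cv2.INTER_CUBIC))
print(current_clock())
```

```text
insert hit False [-0.0001  0.      0.0003] [ 0.96199392 -0.218133   -0.48703464]
touch True gap at touch -0.0006075768825493833 [-0.16920309  0.0058039   3.90974529]
14.2417
```

View pics/g.png

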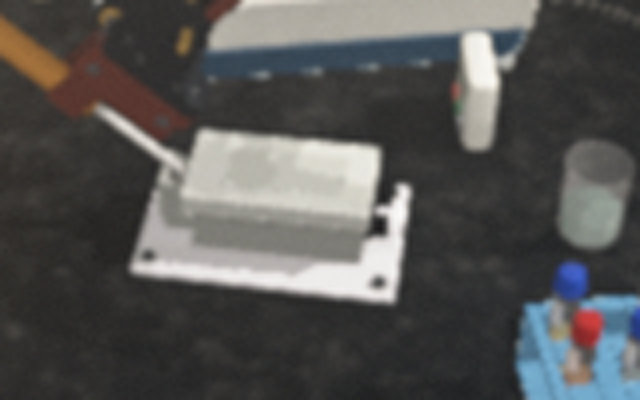

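Shaft is in under the lip at (180,165), and it touched the sill within 0.6 mm of the model. Levering now.

Run:
```python
from h import *
for th in [36,30,25,20,16,13,10,7,4,1,-2,-5,-8]:
    p,q=pry(th,.025,-.0014); servo_line(p,q,rate=.05); sleep(.08)
    f=current_force(); print(th,f.round(1),(current_position()-p).round(4),current_finger_gap().__round__(4))
    if np.linalg.norm(f)>35: print("stop");break
d=capture("side"); cv2.imwrite("pics/h.png",cv2.resize(d["image"][170:270,250:410],(640,400),interpolation=cv2.INTER_CUBIC))
np.savez("side4.npz",**d); print(box_cover(d),current_clock())
```

```text
36 [0.7 0.2 1.5] [-0.0001  0.      0.0003] 0.0178
30 [-0.3  0.5  3.3] [-0.     -0.      0.0002] 0.0181
25 [-0.2  0.7  4.1] [-0.0002  0.0001  0.0001] 0.0178
20 [-0.9  1.6  2.3] [-0.0005  0.0002  0.0002] 0.0177
16 [ 4.  -0.9 -2.8] [ 0.0017 -0.0006 -0.0001] 0.018
13 [ 6.  -2.4 -2.1] [ 0.0021 -0.0008  0.    ] 0.0177
10 [-3.6  0.1  4.6] [-0.0021  0.0006  0.0001] 0.0177
7 [-4.4  1.7  3.3] [-0.0013  0.0004  0.    ] 0.0177
4 [-2.8  0.7  1.8] [-0.0004  0.0001  0.0001] 0.0178
1 [-2.2  0.8  0.6] [ 0.     -0.      0.0001] 0.0179
-2 [-0.3  0.1  0.1] [ 0.0004 -0.0002  0.0002] 0.0177
-5 [-0.4 -0.3  0.7] [ 0.0003 -0.0001  0.0002] 0.0178
-8 [-2.7  0.4  1.6] [-0.0005  0.0002 -0.    ] 0.0175
(array([ 0.6054, -0.1261]), array([0.0672, 0.1441]), 73.86, np.float64(0.0614), 620) 18.8583
```

View pics/h.png

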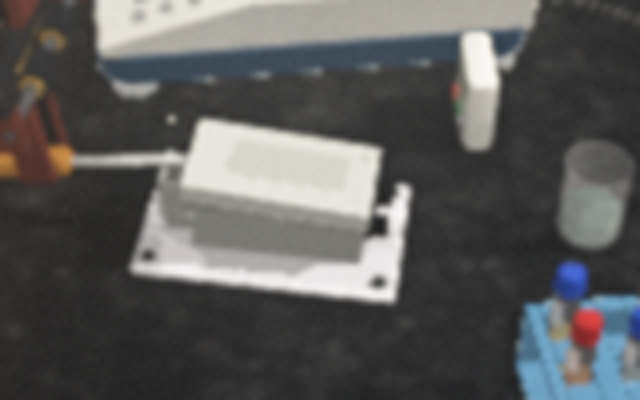

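The cover's front edge has sprung up, with the shaft level under it at (165,157). Withdrawing, then laying the driver back where it came from.

Run:
```python
from h import *
servo_line(*pry(3,.025,.0005),rate=.05)
for s in (.0,-.03): 
    p,q=pry(3,s,.0005); servo_line(p,q,rate=.08)
print(current_force()); sleep(.3)
d=capture("side"); print(box_cover(d)); P,_=cloud(d)
L=np.c_[(P-np.r_[O,0])@BX,(P-np.r_[O,0])@BY,P[:,2]]
s=L[(abs(L[:,0])<.056)&(abs(L[:,1])<.028)&(L[:,2]>.045)&(L[:,2]<.08)]; print("cover plane z(x):",np.polyfit(s[:,0],s[:,2],1))
servo_line(current_position()+[0,0,.12],rate=.2)
a=np.array([.2316,.9728]); n=np.array([a[1],-a[0]]); g=np.array([.5228,-.4325])
move_ptp([*g,.09],down(n)); sleep(.1)
hit=servo_line([*g,.0028],rate=.06,contact_N=3); print("lay",hit,current_position(),current_force())
move_gripper(.045); sleep(.2)
servo_line([*g,.15],rate=.2)
d=capture("wrist"); print(driver(d)); print(current_force(),current_clock())
```

```text
[ 0.49585446 -0.71700245 -0.54385549]
(array([ 0.5948, -0.1241]), array([0.0683, 0.1653]), 75.55, np.float64(0.0616), 597)
cover plane z(x): [-0.08265176  0.06202365]
lay False [ 0.5230726  -0.43279728  0.00324818] [ 0.19064755  0.31637857 -1.08129171]
(array([ 0.50474054, -0.50864948]), array([ 0.52715726, -0.41318413]), array([0.22859761, 0.973521  ], dtype=float32), array([0.0137, 0.0149]), 2012)
[-0.05691638 -0.43927918 -0.30788155] 26.675
```

Cover loose (tilt 4.7°) and driver flat. Now take the cover by its long sides, with the tool tilted to match.

```bash
cat >> h.py <<'E'
def hold(x,y,z,t):
    "TCP pose, jaws across the cover, tool pitched with the cover (t rad, front up)"
    d=np.cos(t)*BX-np.sin(t)*BZ; n=np.sin(t)*BX+np.cos(t)*BZ
    return world(x,y,z)-.019*n, Rot.from_matrix(np.c_[-BY,-d,-n]).as_quat()
def tilt(d,c):  # plane z(x,y) of the cover top near box-frame c
    P,_=cloud(d); L=np.c_[(P-np.r_[O,0])@BX-c[0],(P-np.r_[O,0])@BY-c[1],P[:,2]]
    s=L[(abs(L[:,0])<.056)&(abs(L[:,1])<.028)&(abs(L[:,2]-c[2])<.03)]
    for _ in range(4):
        co=np.linalg.lstsq(np.c_[s[:,:2],np.ones(len(s))],s[:,2],rcond=None)[0]; r=s[:,2]-np.c_[s[:,:2],np.ones(len(s))]@co; s=s[abs(r)<max(.003,2*r.std())]
    return co.round(4),len(s)
E
python3 - <<'E'
from h import *
t=.082
move_gripper(.088)
move_ptp(*hold(0,0,.15,t)); sleep(.1)
p,q=hold(0,0,.0595,t); hit=servo_line(p,q,rate=.07,contact_N=4); print("down",hit,current_position()-p)
if not hit:
    move_gripper(.0); print("gap",current_finger_gap(),current_force())
    servo_line(p+[0,0,.02],q,rate=.04); sleep(.1); print(current_force(),current_finger_gap())
    servo_line(p+[0,0,.07],q,rate=.1); sleep(.2); print(current_force(),current_finger_gap())
    for c in("side","scene"):
        d=capture(c); print(c,tilt(d,(0,0,.13))); cv2.imwrite(f"pics/i_{c}.png",d["image"][100:300,200:520])
print(current_clock())
cv2.imwrite("pics/i.png",np.vstack([cv2.imread("pics/i_side.png"),cv2.imread("pics/i_scene.png")]))
E
```

```text
down False [ 0.00039045 -0.00012599  0.00047528]
gap 0.06347707504560142 [-1.73807518 -1.94726554  1.07330079]
[-0.75345219  1.52103865  4.45455216] 0.0641675615496326
[-0.23355168 -0.17600254 -0.50081193] 0.06387663729371656
side (array([-0.2099,  0.    ,  0.1288]), 379)
scene (array([-0.2062, -0.0036,  0.1255]), 376)
33.0417
```

View pics/i.png

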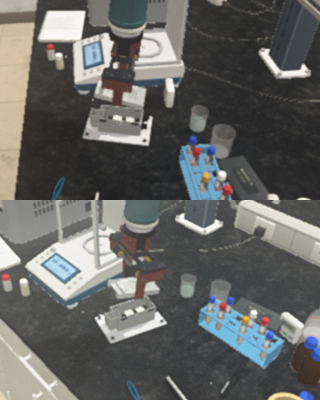

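Cover is off the box (open box visible at (120,118) in the side crop). It pitched about 0.12 rad in the grip, front up, so I'll correct that with the tool pitch when placing.

Run:
```python
from h import *
t=-.125
servo_line(*hold(0,0,.135,t),rate=.05)
servo_line(*hold(0,-.12,.13,t),rate=.12); sleep(.1)
d=capture("side"); co,n=tilt(d,(0,-.12,.13)); print("tilt before",co,n)
t+=np.arctan(co[0]); print(t)
servo_line(*hold(0,-.12,.06,t),rate=.1)
p,q=hold(0,-.12,.0225,t); hit=servo_line(p,q,rate=.04,contact_N=4); sleep(.1); print(hit,current_position(),p[2],current_force())
for c in("side","scene"):
    d=capture(c); print(c,tilt(d,(0,-.12,.02)))
print(current_clock())
```

```text
tilt before [ 0.0023 -0.0005  0.1307] 447
-0.12270000405565379
False [ 0.59093244 -0.24524998  0.00400269] 0.003642845913900409 [-0.41571771 -0.48567004 -1.90033155]
side (array([-0.0097,  0.0053,  0.024 ]), 345)
scene (array([ 0.0108, -0.0058,  0.0201]), 317)
36.8583
```

Run:
```python
from h import *
p=current_position(); print(servo_line([p[0],p[1],.0018],rate=.02,contact_N=3),current_position()[2])
move_gripper(.088); sleep(.2); 
p=current_position(); servo_line(p+[0,0,.02],rate=.05); servo_line(p+[0,0,.16],rate=.2); 
q=current_joint_pos(); 
move_ptp([.45,.0,.30],current_orientation()); sleep(.3)
for c in("side","scene"):
    d=capture(c); print(c,tilt(d,(0,-.12,.018)),driver(d)); cv2.imwrite(f"pics/j_{c}.png",d["image"][100:400,160:520])
    for k in ["vial_1","vial_3","timer","tweezers","pen"]:
        r=spot_in(c,k)[:1]
        if r: print(k,np.round(r[0]["xy"]),round(r[0]["conf"],2),end="; ")
print(current_force(),current_finger_gap(),current_clock())
cv2.imwrite("pics/j.png",np.hstack([cv2.imread("pics/j_side.png"),cv2.imread("pics/j_scene.png")]))
```

```text
False 0.0017290121688394791
side (array([0.0023, 0.0024, 0.0174]), 857) (array([ 0.50449603, -0.51114338]), array([ 0.52718405, -0.41646599]), array([0.23303737, 0.9724678 ], dtype=float32), array([0.0154, 0.0176]), 439)
vial_1 [258. 165.] 0.57; vial_3 [258. 165.] 0.57; timer [366. 191.] 0.74; tweezers [320. 223.] 0.49; pen [359. 328.] 0.93; scene (array([ 0.0021, -0.0035,  0.0136]), 711) (array([ 0.50174698, -0.51152017]), array([ 0.52518565, -0.41760495]), array([0.24214536, 0.97024   ], dtype=float32), array([0.0121, 0.0147]), 370)
vial_1 [223. 189.] 0.7; vial_3 [223. 189.] 0.7; timer [345. 176.] 0.83; tweezers [328. 218.] 0.21; pen [435. 279.] 0.72; [ 0.35374855  0.01380168 -0.09120926] 0.08775783544891806 41.3917
```

View pics/j.png

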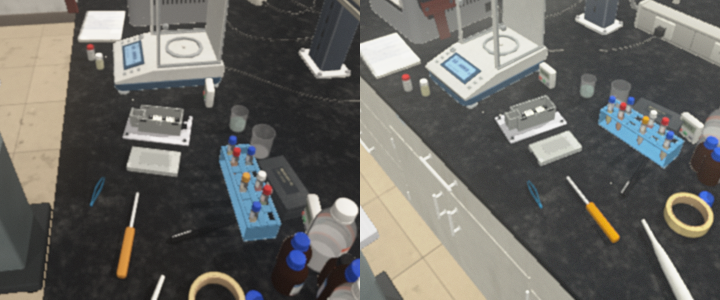

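Box open, with the terminals visible at (160,120). The cover lies flat beside it at (154,161), the driver lies on the bench from (137,195) to (122,275), and the vials, timer, tweezers and pen are where they were. Handing in.

```bash
python3 -c "
from bench import *
print(close_job(),current_clock())"
```

```text
the job is handed in; nothing more can be done
the job is handed in; nothing more can be done
```

The job was handed in about 41 s into the 64 s limit. The simulator gives no verdict, so the results below rest on my own checks.

**What I did:**
- **Levering:** I gripped the screwdriver by its handle and slid the shaft over the sill under the lip at a 42° slope. It touched the sill 0.6 mm from where I expected. I then levered to 8° past level, and the front edge snapped up.
- **Screwdriver:** I drew it out and laid it flat where it came from.
- **Cover:** I took the loose cover by its long sides, lifted it off and laid it about 120 mm to the side of the box. It had pitched about 0.12 rad in the grip, so I tilted the tool to set it down level.

**Last checks:**
- **Cover:** it lies flat, with tilt below 0.005 rad. Its top is at 14 to 17 mm in the two cameras, against a cover height of 15 mm.
- **Screwdriver:** it lies flat, within about 2 mm of its starting place.
- **Bystanders:** vials, timer, tweezers and pen look unmoved in the final pictures.
- **Arm:** it is clear with the gripper open.

**Failed, differing or untested:**
- **Levering forces:** step 1's forces on the cover and sill could not be read directly. I only saw the wrist force, at most about 7 N, and the lip rise.
- **Camera heights:** the side and scene cameras differ by about 4 mm in height, and the wrist camera falls between them.
- **Networks:** in the last pictures they put the tweezers on the box and gave both vials the same spot, so I relied on the picture for those.

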